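Close the watch case with one stroke along its lids

ROBOT

A 6-joint arm with a two-finger parallel gripper is mounted at the origin on the work surface. World frame = base frame: x ahead of the robot, y to its left, z up, the work surface at z = 0. Lengths are in m, angles in rad, forces in N, time in s.
With the tool pointing down it reaches from about 0.35 to 0.975 m from the base axis. Payload 4.9 kg.
Tool frame: the origin (TCP) lies at the very end of the fingers, on their centre line; the grasp point (between the pads) lies 19 mm behind it (hold_point_z is the distance from the TCP to the grasp point, in m); z points along the fingers, y is the line along which they close (so a half turn about z gives the same grasp; the last joint's range is limited). The gripper opens to 85 mm and grips with 20 to 120 N. Pads are 22 mm wide; open, the fingers measure 114 mm over their backs; the gripper's body (76 mm by 85 mm) begins 54 mm behind the grasp point. The pads swing forward as they close: fully open they stand 13 mm farther back than shut.
Start: joints at [1.091, 0.053, 1.613, -0, 1.476, -0.119], TCP at [0.221, 0.585, 0.205] pointing down, gripper open.
Joint ranges: [-3.01, 3.01], [-1.01, 2.22], [0.06, 2.58], [-1.02, 4.17], [0.09, 2.62], [-3.14, 3.14]. Speed limits (rad/s): [2.57, 2.57, 3.14, 3.14, 3.14, 3.14].

INTERFACE

Orientations are given as a rotation vector (axis times angle).
In Python, from rig import read_state, snapshot, sign_off, hold_point_z gives the robot as it stands.
- The arm moves only by the tool jog_arm, never from a script. Its argument "series" is text: rows parted by semicolons, each of 5 numbers parted by spaces: the finger opening in cm, from 0 to 8.54, then the shift along the tool's x, y, z in cm, then the turn about the tool's z in rad. A call has 1 to 10 rows; each row is the pose to reach, as a shift and turn from the pose commanded when the call began, along the tool's axes at that moment; what a row does not reach only later rows make up. A row lasts 1/8 s, in which the tool goes at most 62.5 mm and 10.7 degrees, less where a joint would pass 70% of its speed; a pose out of reach is approached as far as the arm can. A call with a gripper value outside its range is refused whole. The fingers move at their own pace and stop on an object; "squeeze" is the grip in N (left out, the last holds). Time passes only in rows, so rows that repeat a pose let the fingers close. It gives the time, the measured TCP pose, the force, the opening and the grip force at its end, in the units of the state.
- read_state(): the state, without advancing time (a new reading comes with each control period).
- snapshot(name): name is "scene" or "top" or "wrist"; returns a dict with "frame" (420x560x3 uint8, red, green, blue), "fx", "fy", "cx", "cy" (pixels), "origin" and "orientation" of the camera in the world; the wrist camera has in their place "mount" (4x4, takes a point from camera to tool coordinates, whose origin is the TCP and whose axes are the flange's). Camera axes: x right, y down, z forward; pixel columns grow to the right and rows downward; lengths in m; the calibration is good to about 2 mm. A picture is of the moment at which its call begins: read the wrist's pose just before it. There is no depth.
- sign_off(): hands the job in; it is judged then, once.
The state is a dict: "clock": time; "q": joint angles; "dq": joint speeds; "joint_efforts": joint torques, N m; "tool_pos": TCP position; "tool_rot": TCP orientation; "force": force on the tool from outside, world axes, zero at the start; "torque": the same for the moment, N m; "gripper_width": finger opening in m; "grip_force": force on a finger pad.
Only numpy, scipy, OpenCV 4.12 (cv2) and the standard library are available. Lean on these libraries where they do the work, as an engineer would, in place of code of your own. Each camera call takes 0.05 s, during which the arm holds its last target. There are 200 camera calls.

TASK

All four lids of the brown watch case stand ajar: close them with one light stroke of the fingertips along the row. Begin at the end of the case where a lid is hinged on the case's outer edge, and run along the lid tops to the other end so that each lid folds fully shut in its turn, staying low over the row without lifting away until the last one is shut. Press only gently, leave the case where it stands, and do not lift anything or disturb the things around it.

Things in the scene. Friction and masses are not known exactly. Their poses are not given: they have to be found in the camera images.
- watch_case: Loose brown plastic watch case, 100 mm wide (its x), 247 mm long (its y), 62 mm high with lids shut, about 0.85 kg; may stand turned any way. Origin: centre of its underside, z up. Four bays in a row along y, centred at y = -90, -30, 30, 90 mm. Each has a lid 96 (x) by 57 (y) by 4 mm, a clear window in a brown frame; shut, its top lies level at z = 62 mm.
- row_start (a point): Point on the case at the hinge of lid_1, half-way along that hinge, at the height of the shut lids' tops (case frame 0, -119, 62 mm): here the row begins, 4.5 mm inside the end of the case.
- row_end (a point): Point on the case at the far free edge of lid_4 when shut, at the height of the shut lids' tops (case frame 0, 118, 62 mm): the row runs from row_start to here.
- lid_1 (a joint): Angle of the first lid (bay at y = -90 mm), rad: 0 shut, positive raised; starts 0.4 to 0.85 (free edge 22 to 43 mm up). Hinged on its -y edge (brass piano hinge; line parallel to case x, 29 mm before the bay's centre, z = 60 mm), so a stroke along case +y folds it down. Light friction hinge: stays where left; about 0.5 N at the free edge moves it, more nearer the hinge.
- lid_2 (a joint): Second lid (bay at y = -30 mm), hinged and moving as lid_1.
- lid_3 (a joint): Third lid (bay at y = 30 mm), hinged and moving as lid_1.
- lid_4 (a joint): Fourth and last lid (bay at y = 90 mm), hinged and moving as lid_1.
- cologne: Loose capped cologne bottle, amber glass, 30 x 46 mm and 102 mm high with its black cap, standing beside the case, about 20 mm from its +x side. Origin at the centre of its underside.
- dish: Small loose blue ceramic dish, 66 mm across and 16 mm high, about 20 mm from the case's -x side. Origin at the centre of its underside.
- cufflink_tray: Loose white ceramic cufflink tray, 100 x 160 mm, 22 mm high, three compartments with cufflinks, to the robot's left. Origin at the centre of its underside.
- shoe_horn: Loose stainless steel shoe horn, about 215 mm long, lying flat to the robot's right. Origin near its middle, on the shelf.
- shoe_brush: Loose shoe brush, wooden back and dark bristles, 140 x 48 mm, 41 mm high, lying to the robot's right. Origin at the centre of its underside.
- spray_can: Loose blue spray can, 48 mm across, 125 mm high, standing to the robot's left. Origin at the centre of its underside.

How it is judged:
On the way, in this order (a step that is already met when the one before it is completed fails the run):
1. the first lid is folded down (value of joint lid_1 below 0.1 rad), for 0.02 s.
2. then the second (value of joint lid_2 below 0.1 rad), for 0.02 s.
3. then the third (value of joint lid_3 below 0.1 rad), for 0.02 s.
4. then the last (value of joint lid_4 below 0.1 rad), for 0.02 s.
At the end, for the whole second after the job is handed in: All four lids are shut (each within 0.1 rad, under 6 mm at its free edge) and the case stands upright and still, within 20 mm of where it was (value of joint each of lid_1, lid_2, lid_3, lid_4 below 0.1 rad and distance of watch_case from where it was at the start of the episode below 0.02 m and angle between watch_case's own z axis and vertical below 0.05 rad and linear speed of watch_case below 0.02 m/s); the robot touches nothing.
It fails at once if the fingertips lift more than about 30 mm above the lid tops between the first lid's closing and the last's (the stroke is broken off) (value of joint lid_1 below 0.1 rad and value of joint lid_4 above 0.1 rad and z of the grasp point in the frame of watch_case above 0.115 m).
It fails at once if the case is pressed with more than 25 N (contact force between the fingers and watch_case above 25 N).
It fails at once if the case is lifted or tipped (height (world z) of watch_case above 0.012 m or angle between watch_case's own z axis and vertical above 0.12 rad).
It fails at once if the case is shoved more than 30 mm (distance of watch_case from where it was at the start of the episode above 0.03 m).
It fails at once if the cologne bottle is tipped, or the bottle, dish, cufflink tray, shoe horn, shoe brush or spray can is lifted or moved more than 15 mm (distance of any of cologne, dish, cufflink_tray, shoe_horn, shoe_brush, spray_can from where it was at the start of the episode above 0.015 m or angle between cologne's own z axis and vertical above 0.3 rad).
It also fails if it takes over 42 s, if anything falls off the work surface, if the arm or the gripper's body presses on something with over 40 N, if the wrist force passes 120 N, or if a joint passes its speed limit or range.

## Working session

There is one attempt and no reset: what is moved stays moved. The work goes in short steps, Python scripts to look and compute and a tool call to move; the robot and the scene stay as the last step left them, time stands still between calls to the robot, and variables do not carry over. Pictures are saved under pics/ and viewed, at most 10 in all, crops included, and the job is handed in when it is done.

Besides the shell and the picture viewer there is one more tool, called after "Request:" as name(argument=value, ...), one argument or row to a line, values as JSON. jog_arm: Moves the arm, as the interface text tells. Its arguments: {"type":"object","properties":{"series":{"type":"string"},"squeeze":{"type":"number"}},"required":["series"]}

```bash
mkdir -p pics
cat > h.py <<'E'
import numpy as np,cv2
from scipy.spatial.transform import Rotation as R
from rig import *
def snap(n,f):
    s=snapshot(n); cv2.imwrite('pics/'+f,s['frame'][:,:,::-1]); return s
E
python3 - <<'E'
from h import *
import pickle
d={}
for n in('scene','top'):
    d[n]=snap(n,n+'.png'); s=d[n]
    print(n,s['fx'],s['fy'],s['cx'],s['cy'],s['origin'],s['orientation'])
pickle.dump(d,open('d.pkl','wb'))
print(read_state(),hold_point_z)
E
```

```text
scene 405.3905167852381 405.3905167852381 272.56777773141545 210.3717040593275 [1.13495009 0.69441833 0.685531  ] [-0.82325853 -2.38826244  1.26641692]
top 392.43796262809934 392.43796262809934 279.15033491835635 207.19533931681576 [ 0.46112292 -0.02238585  0.92196049] [-2.15135364  2.15198733 -0.1284588 ]
{'clock': 0.1, 'q': array([ 1.09101595e+00,  5.33180608e-02,  1.61414153e+00,  2.62750850e-05,
        1.47602127e+00, -1.19005308e-01]), 'dq': array([-0.00059691, -0.00095335, -0.00194431, -0.00089258,  0.00082821,
       -0.00030695]), 'joint_efforts': array([ 9.88986267e-05, -3.94905889e+01, -3.71363246e+01, -1.14358388e-04,
        3.98601580e-03,  1.64346454e-05]), 'tool_pos': array([0.22033585, 0.58422065, 0.20407819]), 'tool_rot': array([-5.63535012e-01, -3.09004351e+00,  2.82142177e-03]), 'force': array([-0.3542082 , -0.15689454, -0.03351106]), 'torque': array([ 0.00405489, -0.00524557, -0.01155975]), 'grip_force': 0.0, 'gripper_width': 0.0851178202184483} 0.0187
```

View pics/top.png

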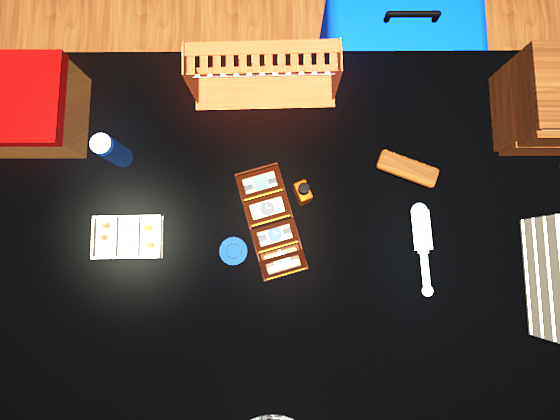

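View pics/scene.png

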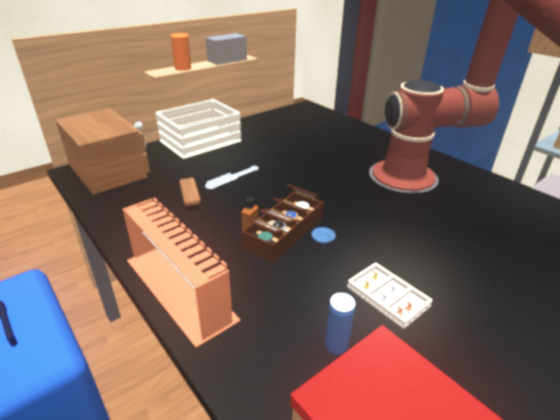

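The top view shows the case running from about (286,275) at the near end to (256,167) at the far end. The cologne is at (304,190) and the dish at (233,250), so case +x points image-right and case +y points away from the robot. I'll enlarge both views to check the hinge side.

Run:
```python
from h import *
a=cv2.imread('pics/top.png')[150:290,205:335];b=cv2.imread('pics/scene.png')[175:265,230:350]
a=cv2.resize(a,(390,420),interpolation=cv2.INTER_CUBIC);b=cv2.resize(b,(400,300),interpolation=cv2.INTER_CUBIC)
b=cv2.copyMakeBorder(b,0,120,0,0,cv2.BORDER_CONSTANT)
cv2.imwrite('pics/zoom.png',np.hstack([a,b]))
```

```text
(no output)
```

View pics/zoom.png

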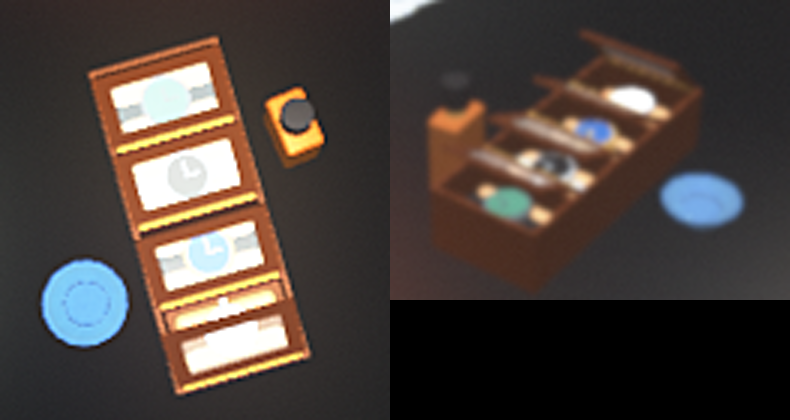

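Each lid has its brass hinge strip on the near edge. The outer-edge hinge is at the near end, crop (180,392)–(307,355), so the stroke runs from there away from the robot. Next I'll fit the case pose and cross-check it in the scene view.

```bash
cat > m.py <<'E'
from h import *
import pickle
from scipy.optimize import least_squares
d=pickle.load(open('d.pkl','rb'))
def proj(s,P):
    p=R.from_rotvec(s['orientation']).inv().apply(np.atleast_2d(P)-s['origin'])
    return np.c_[s['fx']*p[:,0]/p[:,2]+s['cx'],s['fy']*p[:,1]/p[:,2]+s['cy']]
E
python3 - <<'E'
from m import *
c=np.array([[180,393],[308,355],[217,38],[89,73]])/3+[205,150]-1/3
C=np.array([[-50,-123.5],[50,-123.5],[50,123.5],[-50,123.5]])/1e3
# scene: far-end rim corners + near -x corner (crop scale 1/3.333)
sc=np.array([[700,90],[540,232],[432,190]]); sc=(sc-[390,0])*.3+[230,175]
def W(v,z): 
    return np.c_[C@np.array([[np.cos(v[2]),np.sin(v[2])],[-np.sin(v[2]),np.cos(v[2])]])+v[:2],np.full(4,z)]
for mode in('top','both'):
    f=lambda v:np.r_[(proj(d['top'],W(v,v[3]if mode=='both' else .06))-c).ravel(),0*v[3]+(v[3]-.06)*0 if mode=='top' else 0,
      ((proj(d['scene'],W(v,v[3])[[0,3,2]])-sc).ravel()*(mode=='both'))]
    r=least_squares(f,[.45,0,-1.3+1.5,.06]);print(mode,r.x.round(4),r.fun.round(1))
v=r.x
u=np.array([-np.sin(v[2]),np.cos(v[2])]);
for y in(-.119,.118):print(y,v[:2]+u*y)
E
```

```text
top [ 0.5426  0.0036 -1.2909  0.06  ] [-0.7  0.6  1.   0.4 -0.  -0.8 -0.3 -0.3  0.   0.  -0.  -0.  -0.  -0.
 -0. ]
both [ 0.5421  0.0043 -1.284   0.0556] [-0.5  0.8  0.9  0.3 -0.7 -0.1 -0.6  0.6  0.   0.  -0.2 -1.4  1.1 -0.7
 -0.6]
-0.119 [ 0.42792602 -0.02935889]
0.118 [0.6552455  0.03768476]
```

```bash
cat > go.py <<'E'
from h import *
import sys
def need(t,ang):
    s=read_state(); r=R.from_rotvec(s['tool_rot']); M=r.as_matrix()
    y=np.arctan2(M[1,1],M[0,1])
    print('shift cm',(r.inv().apply(np.array(t)-s['tool_pos'])*100).round(2),'turn',round(-(ang-y),3),'pos',s['tool_pos'].round(4),'F',s['force'].round(2),'t',s['clock'])
E
python3 -c "
from go import *
need([.402,-.037,.18],.284)"
```

```text
shift cm [-38.93 -51.71   2.49] turn 0.926 pos [0.2203 0.5842 0.2041] F [-0.35 -0.16 -0.03] t 0.1
```

Request:
jog_arm(
  series="0 -4 -5.2 0.1 0.1; 0 -7.8 -10.3 0.3 0.2; 0 -11.7 -15.5 0.6 0.3; 0 -15.6 -20.7 0.8 0.4; 0 -19.5 -25.9 1.2 0.5; 0 -23.4 -31 1.5 0.6; 0 -27.3 -36.2 1.8 0.7; 0 -31.1 -41.4 2 0.8; 0 -35 -46.5 2.2 0.87; 0 -37 -49.2 2.4 0.92",
  squeeze=20,
)

```text
clock: 1.35
tool_pos: [0.3931, -0.0084, 0.181]
tool_rot: [1.881, 2.516, 0.001]
force: [2.0, 0.8, -0.1]
gripper_width: 0.0001
grip_force: 0.0
```

Run:
```python
from m import *
from go import *
need([.402,-.037,.10],.284)
s=read_state(); print(s['gripper_width'])
w=snap('wrist','w1.png'); print(w['mount'].round(4).tolist(),w['fx'],w['cx'],w['cy'])
pickle.dump((s,w),open('w1.pkl','wb'))
```

```text
shift cm [-2.99  0.03  8.1 ] turn 0.003 pos [ 0.3931 -0.0084  0.181 ] F [ 2.04  0.8  -0.07] t 1.35
0.00013180529627265634
[[0.0008, -0.9557, -0.2943, 0.0746], [1.0, 0.0007, 0.0002, 0.001], [0.0, -0.2943, 0.9557, -0.1678], [0.0, 0.0, 0.0, 1.0]] 366.828988096071 282.4935850848461 200.9815797861628
```

View pics/w1.png

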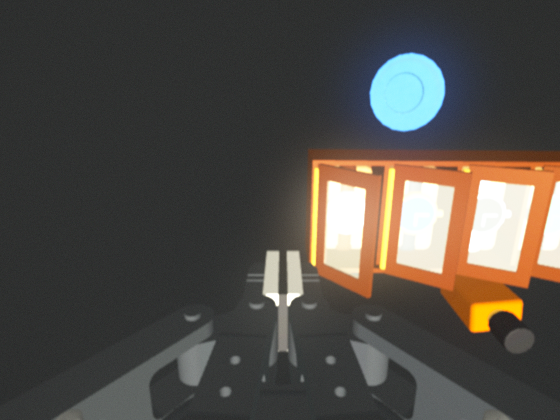

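The wrist view shows the closed fingers at (283,260) and the near end of the case at column 312. The lid 1 hinge runs from about (316,165) to (314,265), and all four lids are raised. I'll check the pose model against this view.

Run:
```python
from m import *
s,w=pickle.load(open('w1.pkl','rb'))
r=R.from_rotvec(s['tool_rot'])
def pw(P):
    p=r.inv().apply(P-s['tool_pos']); m=w['mount']; p=(p-m[:3,3])@m[:3,:3]
    return np.c_[w['fx']*p[:,0]/p[:,2]+w['cx'],w['fy']*p[:,1]/p[:,2]+w['cy']]
a=-1.287;X=np.array([np.cos(a),np.sin(a),0]);Y=np.array([-X[1],X[0],0])
for n,x,y,z in[('hinge1 -x',-.048,-.119,.062),('hinge1 +x',.048,-.119,.062),('c -x',-.05,-.1235,.058),('c +x',.05,-.1235,.058),('hinge2 -x',-.048,-.059,.062),('hinge2 +x',.048,-.059,.062)]:
    print(n,pw(np.array([[.5424,.004,z]])+x*X+y*Y).round(0), )
for l in range(4):
  for th in(.4,.6,.85):
    y=-.119+.06*l; print(l+1,th,[pw(np.array([[.5424,.004,.06]])+x*X+(y+.057*np.cos(th))*Y+np.array([0,0,.057*np.sin(th)+.004])).round(0).tolist() for x in(-.048,.048)])
```

```text
hinge1 -x [[316. 163.]]
hinge1 +x [[313. 272.]]
c -x [[310. 159.]]
c +x [[307. 272.]]
hinge2 -x [[392. 163.]]
hinge2 +x [[382. 272.]]
1 0.4 [[[391.0, 170.0]], [[380.0, 286.0]]]
1 0.6 [[[387.0, 173.0]], [[376.0, 293.0]]]
1 0.85 [[[378.0, 176.0]], [[367.0, 300.0]]]
2 0.4 [[[473.0, 170.0]], [[454.0, 286.0]]]
2 0.6 [[[472.0, 173.0]], [[453.0, 293.0]]]
2 0.85 [[[466.0, 176.0]], [[447.0, 301.0]]]
3 0.4 [[[555.0, 170.0]], [[529.0, 287.0]]]
3 0.6 [[[558.0, 173.0]], [[530.0, 293.0]]]
3 0.85 [[[555.0, 177.0]], [[527.0, 301.0]]]
4 0.4 [[[637.0, 170.0]], [[603.0, 287.0]]]
4 0.6 [[[643.0, 173.0]], [[607.0, 294.0]]]
4 0.85 [[[643.0, 177.0]], [[606.0, 301.0]]]
```

Request:
jog_arm(
  series="0 -1.5 0 0 0; 0 -3 0 1 0; 0 -3 0 4 0; 0 -3 0 7 0; 0 -3 0 9 0; 0 -3 0 10 0; 0 -3 0 10.3 0; 0 -3 0 10.3 0; 0 -3 0 10.3 0",
)

```text
clock: 2.52
tool_pos: [0.4024, -0.0351, 0.0792]
tool_rot: [1.876, 2.518, 0.001]
force: [0.3, -0.8, -0.1]
gripper_width: 0.0001
grip_force: 0.0
```

```bash
cat >> go.py <<'E'
def case():
    s=read_state();a=-1.287;p=s['tool_pos']-[.5424,.004,0];c,n=np.cos(a),np.sin(a)
    print('case x %.1f y %.1f z %.1f'%(1e3*(c*p[0]+n*p[1]),1e3*(-n*p[0]+c*p[1]),1e3*p[2]))
    need([.5424-.113*n,.004+.113*c,.064],a+np.pi/2)
E
python3 -c "
from go import *
case()"
```

```text
case x -1.7 y -145.3 z 79.2
shift cm [-0.33 25.83  1.56] turn 0.006 pos [ 0.4024 -0.0351  0.0792] F [ 0.28 -0.79 -0.09] t 2.525
```

Request:
jog_arm(
  series="0 0 0.6 0 0; 0 0 1.2 0 0; 0 0 1.8 0 0; 0 0 2.4 0.1 0; 0 0 3 0.3 0; 0 0 3.6 0.5 0; 0 0 4.2 0.7 0; 0 0 4.8 0.9 0; 0 0 5.4 1.15 0; 0 0 6 1.35 0",
)

```text
clock: 3.78
tool_pos: [0.4595, -0.0177, 0.0645]
tool_rot: [-1.877, -2.519, 0.0]
force: [-0.3, 0.2, 0.4]
gripper_width: 0.0001
grip_force: 0.1
```

```bash
python3 -c "
from go import *
case(); snap('wrist','w2.png');snap('top','t2.png')
a=cv2.imread('pics/w2.png')[100:420,200:560];b=cv2.resize(cv2.imread('pics/t2.png')[140:300,200:340],(280,320))
cv2.imwrite('pics/z2.png',np.hstack([a,b]))"
```

```text
case x -2.4 y -85.7 z 64.5
shift cm [-0.36 19.87  0.04] turn 0.006 pos [ 0.4595 -0.0177  0.0645] F [-0.26  0.17  0.43] t 3.775
```

View pics/z2.png

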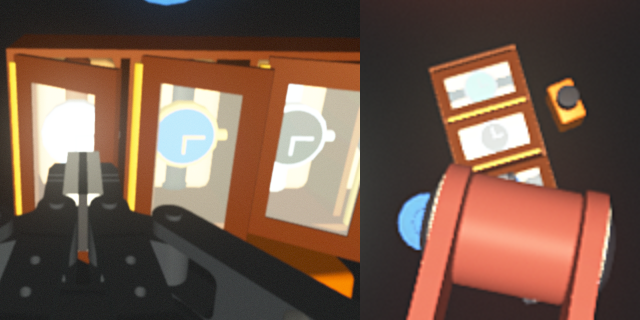

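Lid 1 is nearly flat under the fingertip and the forces are below 1 N. I'll continue the stroke over lid 2.

Request:
jog_arm(
  series="0 0 0.6 0 0; 0 0 1.1 0 0; 0 0 1.5 -0.4 0; 0 0 2.1 -0.7 0; 0 0 2.8 -0.7 0; 0 0 3.5 -0.55 0; 0 0 4.2 -0.4 0; 0 0 4.9 -0.2 0; 0 0 5.6 0 0; 0 0 6.2 0 0",
)

```text
clock: 5.12
tool_pos: [0.5188, 0.0001, 0.0643]
tool_rot: [-1.877, -2.519, 0.0]
force: [0.1, 0.4, 0.4]
gripper_width: -0.0
grip_force: 0.0
```

```bash
python3 -c "
from go import *
case()"
```

```text
case x -2.9 y -23.7 z 64.3
shift cm [-0.37 13.67  0.03] turn 0.006 pos [5.188e-01 1.000e-04 6.430e-02] F [0.14 0.41 0.38] t 5.125
```

Request:
jog_arm(
  series="0 0.1 0.5 0 0; 0 0.1 0.9 0 0; 0 0.1 1.3 -0.4 0; 0 0.1 1.9 -0.7 0; 0 0.1 2.6 -0.7 0; 0 0.2 3.3 -0.55 0; 0 0.2 4 -0.4 0; 0 0.2 4.7 -0.2 0; 0 0.2 5.4 0 0; 0 0.2 6 0 0",
)

```text
clock: 6.38
tool_pos: [0.5757, 0.0192, 0.0643]
tool_rot: [-1.877, -2.519, 0.001]
force: [1.1, -0.0, 0.8]
gripper_width: 0.0
grip_force: 0.0
```

```bash
python3 -c "
from go import *
case(); snap('wrist','w3.png')"
```

```text
case x -5.2 y 36.2 z 64.3
shift cm [-0.57  7.67  0.03] turn 0.006 pos [0.5757 0.0192 0.0643] F [ 1.12 -0.04  0.79] t 6.375
```

View pics/w3.png

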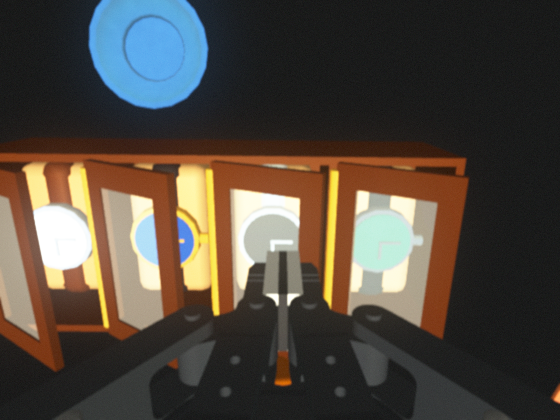

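The wrist view still seems to show lids 1 and 2 raised, at columns 0–60 and 90–175. I'll check that from the scene camera and by fitting the lid angles before going further.

Run:
```python
from m import *
s=read_state();r=R.from_rotvec(s['tool_rot']);w=snap('wrist','w4.png');m=w['mount']
def pw(P):
    p=r.inv().apply(np.atleast_2d(P)-s['tool_pos']);p=(p-m[:3,3])@m[:3,:3]
    return np.c_[w['fx']*p[:,0]/p[:,2]+w['cx'],w['fy']*p[:,1]/p[:,2]+w['cy']]
print('tcp',pw(s['tool_pos']).round())
a=-1.287;X=np.array([np.cos(a),np.sin(a),0]);Y=np.array([-X[1],X[0],0])
o=np.array([.5424,.004,0])
for l in(1,2,3,4):
  h=-.119+.06*(l-1);print(l,'hinge',[pw(o+x*X+h*Y+[0,0,.062]).round().tolist()[0] for x in(-.048,.048)])
  for th in(0,.3,.5,.8):
    print('  ',th,[pw(o+x*X+(h+.057*np.cos(th))*Y+[0,0,.062+.057*np.sin(th)]).round().tolist()[0] for x in(-.048,.048)])
snap('scene','s2.png')
a=cv2.imread('pics/s2.png')[155:275,220:360]
o0=cv2.imread('pics/scene.png')[155:275,220:360]
cv2.imwrite('pics/z3.png',cv2.resize(np.hstack([o0,a]),(800,343),interpolation=cv2.INTER_CUBIC))
```

```text
tcp [[280. 245.]]
1 hinge [[-52.0, 157.0], [-6.0, 331.0]]
   0 [[70.0, 157.0], [99.0, 332.0]]
   0.3 [[42.0, 165.0], [77.0, 353.0]]
   0.5 [[14.0, 170.0], [56.0, 368.0]]
   0.8 [[-40.0, 177.0], [15.0, 391.0]]
2 hinge [[76.0, 157.0], [104.0, 332.0]]
   0 [[198.0, 158.0], [209.0, 332.0]]
   0.3 [[183.0, 165.0], [197.0, 354.0]]
   0.5 [[165.0, 171.0], [183.0, 369.0]]
   0.8 [[125.0, 179.0], [151.0, 391.0]]
3 hinge [[204.0, 158.0], [214.0, 332.0]]
   0 [[326.0, 159.0], [318.0, 333.0]]
   0.3 [[324.0, 166.0], [316.0, 354.0]]
   0.5 [[316.0, 172.0], [309.0, 369.0]]
   0.8 [[291.0, 180.0], [288.0, 392.0]]
4 hinge [[332.0, 159.0], [324.0, 333.0]]
   0 [[453.0, 160.0], [428.0, 334.0]]
   0.3 [[465.0, 167.0], [436.0, 355.0]]
   0.5 [[466.0, 173.0], [435.0, 370.0]]
   0.8 [[456.0, 181.0], [424.0, 393.0]]
```

View pics/z3.png

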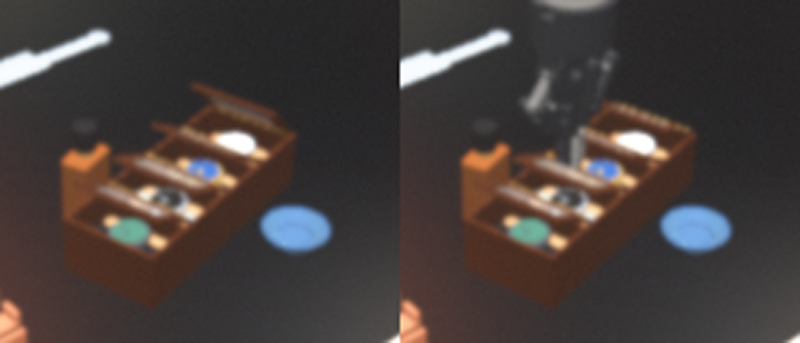

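Run:
```python
from m import *
p=read_state()['tool_pos']
for dz in(0,.01,.02,.03,.04):print(dz,proj(d['scene'],p+[0,0,dz]).round(1))
a=-1.287;X=np.array([np.cos(a),np.sin(a),0]);Y=np.array([-X[1],X[0],0]);o=np.array([.5424,.004,0])
for h in(-.119,-.059,.001,.061):print(h,proj(d['scene'],np.array([o+x*X+h*Y+[0,0,.06] for x in(-.048,.048)])).round(0).tolist(), 'free open .5',proj(d['scene'],np.array([o+x*X+(h+.05)*Y+[0,0,.087] for x in(-.048,.048)])).round(0).tolist(),'shut',proj(d['scene'],np.array([o+x*X+(h+.057)*Y+[0,0,.06] for x in(-.048,.048)])).round(0).tolist())
b=cv2.imread('pics/s2.png')[175:265,230:350]
w=cv2.imread('pics/w4.png')[130:390,0:480]
b=cv2.resize(b,(320,240),interpolation=cv2.INTER_LANCZOS4);b=cv2.copyMakeBorder(b,0,20,0,0,cv2.BORDER_CONSTANT)
cv2.imwrite('pics/z4.png',np.hstack([w,b]))
```

```text
0 [[278.5 219.8]]
0.01 [[278.6 216.7]]
0.02 [[278.6 213.6]]
0.03 [[278.7 210.5]]
0.04 [[278.8 207.3]]
-0.119 [[322.0, 201.0], [294.0, 191.0]] free open .5 [[313.0, 201.0], [284.0, 190.0]] shut [[311.0, 210.0], [283.0, 199.0]]
-0.059 [[311.0, 210.0], [282.0, 199.0]] free open .5 [[302.0, 210.0], [272.0, 199.0]] shut [[300.0, 220.0], [271.0, 208.0]]
0.001 [[299.0, 221.0], [270.0, 209.0]] free open .5 [[289.0, 221.0], [259.0, 209.0]] shut [[287.0, 231.0], [258.0, 218.0]]
0.061 [[287.0, 232.0], [257.0, 219.0]] free open .5 [[276.0, 233.0], [245.0, 219.0]] shut [[274.0, 243.0], [244.0, 229.0]]
```

View pics/z4.png

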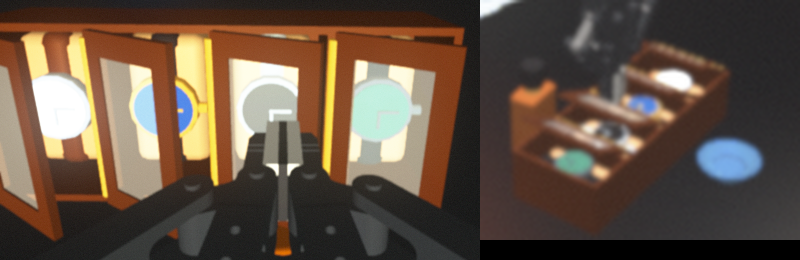

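The wrist view fits lids 1–3 at about 0.4 rad, so they were only pushed part-way. In the scene view the fingertip ends about 23 mm above the reported TCP. No lid is shut yet, so the order is still intact. I'll raise, go back to the start and measure the tip height there.

Request:
jog_arm(
  series="0 0 0 -2 0; 0 0 0 -4 0; 0 -0.3 -3 -4 0; 0 -0.7 -7 -4 0; 0 -0.7 -11 -4 0; 0 -0.7 -15 -4 0; 0 -0.7 -18.6 -4 0; 0 -0.7 -18.6 -2 0; 0 -0.7 -18.6 -1 0; 0 -0.7 -18.6 -1 0",
)

```text
clock: 7.78
tool_pos: [0.3992, -0.0408, 0.0748]
tool_rot: [-1.877, -2.519, 0.0]
force: [0.1, -0.4, -0.5]
gripper_width: 0.0
grip_force: 0.0
```

Run:
```python
from m import *
from go import *
case();p=read_state()['tool_pos']
s=snap('scene','s3.png');snap('wrist','w5.png')
for dz in(0,.01,.02,.03):print(dz,proj(s,p+[0,0,dz]).round(1))
u,v=proj(s,p)[0].astype(int);print(u,v)
a=cv2.resize(cv2.imread('pics/s3.png')[v-35:v+25,u-40:u+40],(400,300),interpolation=cv2.INTER_CUBIC)
b=cv2.resize(cv2.imread('pics/w5.png'),(400,300),interpolation=cv2.INTER_AREA)
cv2.imwrite('pics/z5.png',np.hstack([a,b]))
```

```text
case x 2.9 y -150.0 z 74.8
shift cm [ 0.12 26.3   1.07] turn 0.006 pos [ 0.3992 -0.0408  0.0748] F [ 0.09 -0.4  -0.51] t 7.775
0 [[312.3 186.7]]
0.01 [[312.5 183.8]]
0.02 [[312.7 180.8]]
0.03 [[312.9 177.8]]
312 186
```

View pics/z5.png

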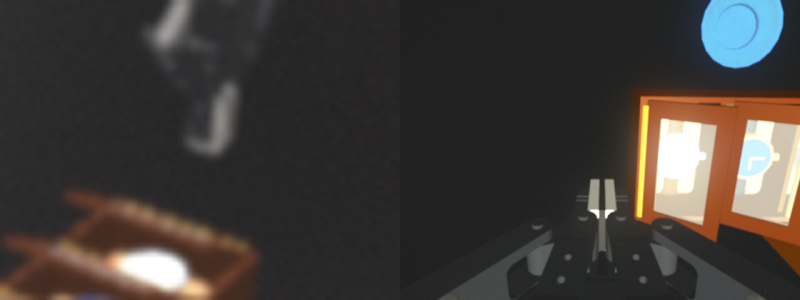

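The tip bottom is at scene pixel (313.6,181.6), about 18–20 mm above the reported TCP. Lids 1 and 2 are still raised by about 0.4 rad. I'll redo the stroke about 20 mm lower and feel for contact on lid 1.

Request:
jog_arm(
  series="0 0 0.7 0.8 0; 0 0 1.4 1.4 0; 0 0 2.1 1.4 0; 0 0 2.8 1.5 0; 0 0 3.5 1.6 0; 0 0 4.2 1.8 0; 0 0 5 2 0; 0 0 5.8 2.2 0; 0 0 6.5 2.4 0; 0 0 6.9 2.5 0",
)

```text
clock: 9.12
tool_pos: [0.4658, -0.021, 0.0495]
tool_rot: [-1.877, -2.519, 0.0]
force: [-0.3, 0.2, 0.5]
gripper_width: -0.0002
grip_force: 0.1
```

Request:
jog_arm(
  series="0 0 0 0.1 0; 0 0 0 0.15 0; 0 0 0 0.2 0; 0 0 0 0.2 0",
)

```text
clock: 9.62
tool_pos: [0.4653, -0.0212, 0.0477]
tool_rot: [1.877, 2.519, -0.0]
force: [-0.2, 0.7, -0.7]
gripper_width: -0.0003
grip_force: 0.0
```

Request:
jog_arm(
  series="0 0 0 0.05 0; 0 0 0 0.1 0; 0 0 0 0.15 0; 0 0 0 0.15 0",
)

```text
clock: 10.12
tool_pos: [0.4654, -0.0212, 0.0461]
tool_rot: [-1.877, -2.519, 0.0]
force: [0.6, -0.2, -0.5]
gripper_width: -0.0002
grip_force: 0.0
```

Request:
jog_arm(
  series="0 0 0 0.05 0; 0 0 0 0.1 0; 0 0 0 0.1 0",
)

```text
clock: 10.5
tool_pos: [0.4654, -0.0211, 0.0451]
tool_rot: [-1.877, -2.519, 0.0]
force: [-0.1, 0.3, -1.4]
gripper_width: -0.0002
grip_force: 0.0
```

Request:
jog_arm(
  series="0 0 0 0.05 0; 0 0 0 0.1 0; 0 0 0 0.1 0",
)

```text
clock: 10.88
tool_pos: [0.4654, -0.0212, 0.0441]
tool_rot: [-1.877, -2.519, 0.0]
force: [-0.5, -0.8, 0.1]
gripper_width: 0.0001
grip_force: 0.0
```

Request:
jog_arm(
  series="0 0 0 0.05 0; 0 0 0 0.1 0; 0 0 0 0.1 0",
)

```text
clock: 11.25
tool_pos: [0.4654, -0.0212, 0.0432]
tool_rot: [-1.877, -2.519, 0.0]
force: [-1.1, -0.9, -0.6]
gripper_width: -0.0001
grip_force: 0.0
```

Request:
jog_arm(
  series="0 0 0 0.05 0; 0 0 0 0.1 0; 0 0 0 0.1 0",
)

```text
clock: 11.62
tool_pos: [0.4654, -0.0212, 0.0421]
tool_rot: [-1.877, -2.519, 0.0]
force: [0.3, 0.6, -0.6]
gripper_width: 0.0
grip_force: 0.0
```

Request:
jog_arm(
  series="0 0 0 0.05 0; 0 0 0 0.1 0; 0 0 0 0.1 0",
)

```text
clock: 12.0
tool_pos: [0.4654, -0.0211, 0.0411]
tool_rot: [-1.877, -2.519, 0.0]
force: [0.7, -0.2, -0.2]
gripper_width: -0.0001
grip_force: 0.0
```

```bash
cat > lid.py <<'E'
from m import *
from go import *
def pred(l,ths=(0,.1,.2,.3)):
    global im
    s=read_state();r=R.from_rotvec(s['tool_rot']);w=snap('wrist','w_%d.png'%(s['clock']*1000));m=w['mount'];im=w['frame']
    a=-1.287;X=np.array([np.cos(a),np.sin(a),0]);Y=np.array([-X[1],X[0],0]);o=np.array([.5424,.004,0])
    def pw(P):
        p=r.inv().apply(np.atleast_2d(P)-s['tool_pos']);p=(p-m[:3,3])@m[:3,:3]
        return np.r_[w['fx']*p[:,0]/p[:,2]+w['cx'],w['fy']*p[:,1]/p[:,2]+w['cy']].round(0)
    h=-.119+.06*(l-1)
    print('hinge',pw(o-.044*X+h*Y+[0,0,.062]),[(t,pw(o-.044*X+(h+.057*np.cos(t))*Y+[0,0,.062+.057*np.sin(t)]).tolist()) for t in ths])
    return im
E
python3 - <<'E'
from lid import *
im=pred(1)
# last view: left = full wrist, right = scene crop
s=snap('scene','s6.png')
a=cv2.cvtColor(im,cv2.COLOR_RGB2BGR)[40:400]
b=cv2.resize(cv2.imread('pics/s6.png')[165:245,255:345],(240,213),interpolation=cv2.INTER_CUBIC);b=cv2.copyMakeBorder(b,0,147,0,0,cv2.BORDER_CONSTANT)
cv2.imwrite('pics/z6.png',np.hstack([a,b]))
E
```

```text
hinge [187. 160.] [(0, [328.0, 161.0]), (0.1, [328.0, 164.0]), (0.2, [328.0, 167.0]), (0.3, [326.0, 170.0])]
```

View pics/z6.png

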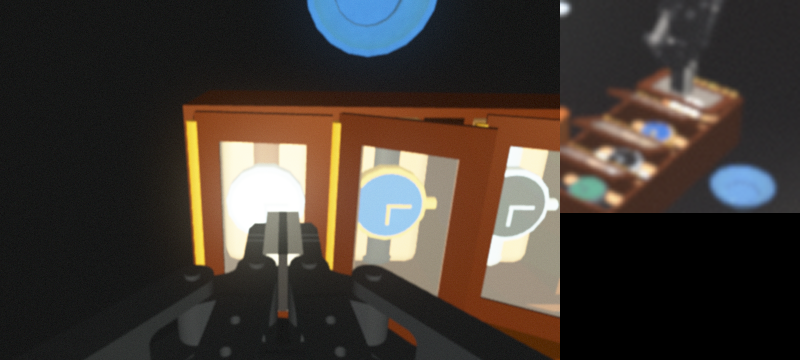

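Lid 1 now lies almost flat, with its top edge running (193,152)→(330,155). Lids 2–4 are still raised. I'll ease down until I feel light contact.

Request:
jog_arm(
  series="0 0 0 0.05 0; 0 0 0 0.1 0; 0 0 0 0.1 0",
)

```text
clock: 12.48
tool_pos: [0.4654, -0.0211, 0.0402]
tool_rot: [-1.877, -2.519, 0.0]
force: [-0.1, 0.7, -0.1]
gripper_width: 0.0004
grip_force: 0.0
```

Request:
jog_arm(
  series="0 0 0 0.05 0; 0 0 0 0.05 0",
)

```text
clock: 12.72
tool_pos: [0.4654, -0.0211, 0.0397]
tool_rot: [-1.877, -2.519, 0.0]
force: [0.7, 0.0, 1.1]
gripper_width: 0.0001
grip_force: 0.0
```

Request:
jog_arm(
  series="0 0 0 0.05 0; 0 0 0 0.05 0",
)

```text
clock: 12.98
tool_pos: [0.4654, -0.0211, 0.0392]
tool_rot: [-1.877, -2.519, 0.0]
force: [0.1, -0.2, -0.3]
gripper_width: -0.0005
grip_force: 0.0
```

Request:
jog_arm(
  series="0 0 0 0.05 0; 0 0 0 0.05 0",
)

```text
clock: 13.22
tool_pos: [0.4654, -0.0212, 0.0387]
tool_rot: [1.877, 2.519, -0.0]
force: [-1.3, 0.3, 0.1]
gripper_width: -0.0001
grip_force: 0.0
```

Request:
jog_arm(
  series="0 0 0 0.05 0; 0 0 0 0.05 0",
)

```text
clock: 13.48
tool_pos: [0.4654, -0.0211, 0.0381]
tool_rot: [-1.877, -2.519, 0.0]
force: [-0.2, 0.3, -0.2]
gripper_width: -0.0002
grip_force: 0.0
```

```bash
ls pics/w_*
python3 - <<'E'
from lid import *
im=pred(1).astype(int)
for c in(205,250,290,315,325):print(c,im[146:166,c,0].tolist())
print('row 180',im[180,310:350,:2].tolist()[::2])
E
```

```text
pics/w_12000.png
hinge [185. 161.] [(0, [328.0, 162.0]), (0.1, [329.0, 165.0]), (0.2, [329.0, 168.0]), (0.3, [327.0, 171.0])]
205 [103, 135, 145, 153, 143, 118, 98, 117, 141, 148, 150, 150, 149, 148, 149, 148, 149, 148, 151, 148]
250 [91, 124, 149, 159, 155, 149, 118, 105, 127, 153, 161, 159, 161, 161, 161, 161, 158, 161, 162, 163]
290 [80, 116, 148, 157, 158, 156, 137, 116, 108, 137, 160, 164, 165, 163, 165, 166, 165, 166, 166, 163]
315 [65, 99, 134, 152, 159, 157, 149, 123, 104, 126, 152, 165, 164, 161, 166, 166, 164, 164, 162, 161]
325 [62, 95, 131, 154, 157, 156, 152, 133, 105, 114, 143, 159, 166, 160, 162, 160, 161, 161, 164, 162]
row 180 [[165, 96], [164, 95], [161, 91], [161, 90], [161, 93], [163, 92], [164, 92], [158, 92], [161, 89], [160, 91], [162, 93], [201, 135], [242, 208], [242, 214], [245, 219], [240, 202], [131, 72], [123, 61], [118, 57], [120, 60]]
```

Lid 1 is at about 0.04 rad with a very light load. TCP z of 38.5 mm is the right end height for each lid, so I'll continue the stroke over lid 2.

Request:
jog_arm(
  series="0 0 0.5 0 0; 0 0 0.8 0 0; 0 0 1.3 -0.5 0; 0 0 1.9 -0.8 0; 0 0 2.6 -0.8 0; 0 0 3.3 -0.7 0; 0 0 4 -0.5 0; 0 0 4.8 -0.25 0; 0 0 5.6 0 0; 0 0 6.1 0 0",
)

```text
clock: 14.78
tool_pos: [0.5242, -0.0035, 0.0378]
tool_rot: [-1.877, -2.519, 0.0]
force: [0.4, 0.7, 0.1]
gripper_width: -0.0
grip_force: 0.0
```

Request:
jog_arm(
  series="0 0 0.1 0 0; 0 0 0.1 0 0",
)

```text
clock: 15.02
tool_pos: [0.5248, -0.0034, 0.0382]
tool_rot: [-1.877, -2.519, 0.0]
force: [0.0, 0.0, -0.1]
gripper_width: 0.0
grip_force: 0.0
```

```bash
cat >> lid.py <<'E'
def slopes(im,cols,r0=140,r1=175):
    for c in cols:
        v=im[r0:r1,c-2:c+3,0].mean(1)
        k=[i for i in range(3,len(v)-3) if v[i]==v[i-3:i+4].min() and v[i]<v[i-3:i+4].max()-20]
        print(c,[r0+i for i in k],'rim',r0+int(np.argmax(v>100)))
E
python3 - <<'E'
from lid import *
case()
im=pred(2).astype(int); slopes(im,[70,100,130,160,200,230,260,290,315,360,400,440])
E
```

```text
case x 2.2 y -18.9 z 38.2
shift cm [ 0.14 13.19 -2.58] turn 0.006 pos [ 0.5248 -0.0034  0.0382] F [ 0.02  0.05 -0.07] t 15.025
hinge [180. 162.] [(0, [323.0, 163.0]), (0.1, [324.0, 166.0]), (0.2, [323.0, 169.0]), (0.3, [321.0, 172.0])]
70 [152] rim 147
100 [153] rim 147
130 [154] rim 147
160 [154] rim 148
200 [154] rim 148
230 [144, 154] rim 148
260 [155] rim 149
290 [155] rim 149
315 [145, 156] rim 149
360 [146, 157] rim 150
400 [161] rim 150
440 [163] rim 151
```

Lids 1 and 2 are flat and lid 3 is still raised. On to lid 3.

Request:
jog_arm(
  series="0 0 0.4 0 0; 0 0 0.9 -0.5 0; 0 0 1.5 -0.8 0; 0 0 2.2 -0.8 0; 0 0 2.9 -0.7 0; 0 0 3.6 -0.5 0; 0 0 4.4 -0.25 0; 0 0 5.2 0 0; 0 0 5.8 0 0; 0 0 5.8 0 0",
)

```text
clock: 16.32
tool_pos: [0.5809, 0.0133, 0.0382]
tool_rot: [1.877, 2.519, 0.0]
force: [0.4, -0.0, 0.9]
gripper_width: 0.0001
grip_force: 0.0
```

Run:
```python
from lid import *
case()
im=pred(3).astype(int); slopes(im,[70,100,130,160,200,230,260,290,315,360,400,440])
```

```text
case x 1.9 y 39.5 z 38.2
shift cm [ 0.14  7.35 -2.58] turn 0.006 pos [0.5809 0.0133 0.0382] F [ 0.42 -0.04  0.92] t 16.325
hinge [184. 163.] [(0, [327.0, 164.0]), (0.1, [328.0, 167.0]), (0.2, [328.0, 170.0]), (0.3, [325.0, 173.0])]
70 [154] rim 148
100 [154] rim 149
130 [155] rim 149
160 [145, 155] rim 149
200 [146, 155] rim 149
230 [156] rim 150
260 [156] rim 150
290 [157] rim 150
315 [157] rim 150
360 [159] rim 151
400 [163] rim 152
440 [166] rim 152
```

Request:
jog_arm(
  series="0 0 0.5 0 0; 0 0 1 -0.5 0; 0 0 1.6 -0.8 0; 0 0 2.3 -0.8 0; 0 0 3 -0.7 0; 0 0 3.7 -0.5 0; 0 0 4.5 -0.25 0; 0 0 5.3 0 0; 0 0 6 0 0; 0 0 6.6 0 0",
)

```text
clock: 17.62
tool_pos: [0.6442, 0.0322, 0.0382]
tool_rot: [1.877, 2.519, 0.0]
force: [-0.1, 0.2, 0.1]
gripper_width: 0.0
grip_force: 0.0
```

Run:
```python
from lid import *
case()
im=pred(4).astype(int); slopes(im,[70,100,130,160,200,230,260,280,290,315,330])
```

```text
case x 1.4 y 105.6 z 38.2
shift cm [ 0.14  0.74 -2.58] turn 0.006 pos [0.6442 0.0322 0.0382] F [-0.09  0.21  0.12] t 17.625
hinge [169. 164.] [(0, [312.0, 165.0]), (0.1, [312.0, 168.0]), (0.2, [311.0, 171.0]), (0.3, [308.0, 174.0])]
70 [156] rim 150
100 [156] rim 150
130 [157] rim 150
160 [157] rim 151
200 [157] rim 151
230 [158] rim 151
260 [158] rim 152
280 [158] rim 152
290 [159] rim 152
315 [149, 159] rim 152
330 [] rim 140
```

Request:
jog_arm(
  series="0 0 0 -1 0; 0 0 0 -4 0; 0 0 0 -8 0; 0 0 0 -12 0; 0 0 0 -14 0; 0 0 0 -14 0; 0 0 0 -14 0; 0 0 0 -14 0",
)

```text
clock: 18.68
tool_pos: [0.6424, 0.0321, 0.1756]
tool_rot: [-1.875, -2.516, 0.003]
force: [0.1, 0.7, -0.2]
gripper_width: 0.0002
grip_force: 0.0
```

Run:
```python
from h import *
print(sign_off())
```

```text
the job is handed in; nothing more can be done
None
```

I handed the job in at about 18.7 s with all four lids folded down in order, each about 0.04 rad by the wrist camera, though the hand-in gave no verdict; it took two passes because the first ran about 25 mm too high and left the lids half-open, and between lids the second rose about 8 mm.

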